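Open the square jar in the jar brace

TASK

The square jar's screw cap is too tight to open standing free: slide the closed jar through the open end of the wooden brace, under its steel lips, until it stands fully home on the worktop, so that the brace stops it from turning. Then unscrew the cap anticlockwise, stop turning when its threads come free, lift it straight up and finish with the cap still held in the gripper, level and right above the jar's mouth, a few centimetres clear of it, touching nothing else. The jar stays home in the brace; leave the other things alone.

Things in the scene. Friction and masses are not known exactly. Their poses are not given: they have to be found in the camera images.
- jar_foot (a point): Square jar of white glazed ceramic, loose, about 0.3 kg: body 62 x 62 mm and 66 mm high with a flat shoulder, above it a round neck 41 mm across up to the open mouth. This point is the centre of its underside; x and y point square to its sides (the four sides are alike), z up. The closed jar can be lifted and moved by its cap.
- jar_mouth (a point): Centre of the jar's open mouth, on its axis 106.5 mm above the foot; same axes. A springy sealing ring here presses the closed cap up against the threads with about 18 N, so turning the cap takes roughly 0.5 N m and the jar turns along unless something braces it.
- cap_centre (a point): Loose round ribbed aluminium screw cap, 59 mm across, 26 mm high, 60 g, closed on the jar at the start. This point is on its axis half-way up (101 mm above the jar's foot while closed); z up. Its three lugs catch under three short threads on the neck. Once unscrewed it must be lifted about 20 mm before its lower edge clears the mouth.
- cap_mark (a point): End of the small dark ridge on top of the cap, 25 mm from its axis; shows its turn. Closed, it lies toward the jar's +x. Turned anticlockwise (seen from above) the cap rises about 2 mm and is free after about 45 degrees; at about 85 degrees its lugs meet a stop. The jar has some 3 degrees of play in the brace. The cap must not be turned over 100 degrees from closed.
- brace_seat (a point): Jar brace of pale wood, fixed to the worktop: a U of two side walls and a back wall, 106 mm wide, 76 mm high, clear width 66 mm. This point lies on the worktop in the middle of the jar's place; x points to the back wall, whose face is 31 mm on. The walls begin 38 mm before it (at -x, the open end), flared guides 60 mm high 63 mm before it.
- brace_lip (a point): Middle between the brace's two steel lips, 71 mm above the seat point; same axes. The lips lie on the side walls, 71 to 76 mm above the worktop, and reach inward to 24.5 mm from the middle line, over the jar's shoulder, so the jar cannot be put in from above; it may be carried in up to 4 mm above the worktop.
- round_jar: Bystander: round clear jar with a flat black lid, 60 mm across, 83 mm high; origin at the centre of its underside.
- yoghurt_tub: Bystander: small white food tub, 72 mm across, 71 mm high; origin at the centre of its underside.
- tablet_tub: Bystander: small white tablet tub, 36 mm across, 78 mm high; origin at the centre of its underside.
- mug: Bystander: mug with a handle, 83 mm across, 94 mm high; origin at the centre of its underside.
- matches: Bystander: box of matches, 36 x 53 x 15 mm; origin at the centre of its underside.
- salt_mill: Bystander: small salt shaker with a grey top, 44 mm across, 90 mm high; origin at the centre of its underside.
There are look-alikes about, which are no part of the job. Of the things that look like the part that bears cap_centre, the larger one is meant. Leave any black look-alike of the part that bears brace_seat alone.

How it is judged:
By the outcome, as a careful person would: the job done as asked, in the order asked, and still so for the second after the job is handed in, while the arm keeps its last pose, push and grip.
It also fails if it takes over 48 s, if anything falls off the work surface, if the arm or the gripper's body presses on something with over 40 N, if the wrist force passes 120 N, or if a joint passes its speed limit or range.

ROBOT

A 6-joint arm with a two-finger parallel gripper is mounted at the origin on a cart in front of the work surface, level with it; the furniture and walls round the work are solid. World frame = base frame: x ahead of the robot, y to its left, z up, the work surface at z = 0. Lengths are in mm, angles in rad, forces in N, time in s.
With the tool pointing down it reaches from about 400 to 925 mm from the base axis. Payload 12.5 kg.
Tool frame: the origin (TCP) lies on the centre line of the jaws, within the pads' length; the fingertips stand 19 mm ahead of it and the grasp point (between the pads) is the TCP; z points along the fingers, y is the line along which they close (so a half turn about z gives the same grasp; the last joint's range is limited). The gripper opens to 95 mm and grips with 3 to 60 N. Pads are 20 mm wide; open, the fingers measure 119 mm over their backs; the gripper's body (75 mm by 180 mm) begins 59 mm behind the grasp point.
Start: joints at [-1.222, 0.491, 1.559, -0, 1.092, -0.106], TCP at [274.575, -561.474, 233.661] pointing down, gripper open.
Joint ranges: [-3.1, 3.1], [-0.84, 2.19], [0.05, 2.79], [-1.13, 4.28], [0.06, 2.93], [-2.69, 2.69]. Speed limits (rad/s): [2.22, 2.22, 2.79, 3.14, 3.14, 3.14].

INTERFACE

Orientations are given as [roll, pitch, yaw] about the fixed x, y, z axes, in that order (R = Rz(yaw) Ry(pitch) Rx(roll)).
In Python, from cell import state, read_camera, job_done gives the robot as it stands.
- The arm moves only by the tool arm_command, never from a script. Its argument "deltas" is a list of rows, each an object of numbers: "dx", "dy", "dz": the shift along the world's x, y, z in m; "yaw": the turn about the world's z in degrees. In form: [{"dx": .., "dy": .., "dz": .., "yaw": ..}, ...]. A call has 1 to 20 rows; each row shifts and turns the commanded pose from where the row before left it; what a row does not reach is not made up. A row lasts 1/10 s, in which the tool goes at most 50 mm and 8.59 degrees, less where a joint would pass 70% of its speed; a pose out of reach is approached as far as the arm can. A call with a gripper value outside its range is refused whole. "gripper" is the finger opening in m, from 0 to 0.0951, set as the call begins (left out, the last holds). The fingers move at their own pace and stop on an object; the grip force is fixed at half the most. Time passes only in rows, so rows that do not move let the fingers close. It gives the time, the measured TCP pose, the force, the opening and the grip force at its end, in the units of the state.
- state(): the state, without advancing time (a new reading comes with each control period).
- read_camera(name): name is "side" or "top" or "wrist"; returns a dict with "color" (420x560x3 uint8, red, green, blue), "range_z" (420x560 float32, mm along the optical axis (not along the pixel's ray), 0 where there is no reading), "fx", "fy", "cx", "cy" (pixels), "k1" (the pictures are not rectified: a ray, as slopes to the right and down, at radius r is drawn at 1 + k1 r^2 times it, then the intrinsics apply), "extrinsics" (4x4, takes a point from camera to world coordinates). Camera axes: x right, y up, looking along -z (the intrinsics and any distortion apply to the point x, -y, -z); pixel columns grow to the right and rows downward; lengths in mm; the calibration is good to about 2 mm. A picture is of the moment at which its call begins.
- job_done(): hands the job in; it is judged then, once.
The state is a dict: "t": time; "joints": joint angles; "qvel": joint speeds; "tau": joint torques, N m; "eef_pos": TCP position; "tcp_rot": TCP orientation; "ft_force": force on the tool from outside, world axes, zero at the start; "moment": the same for the moment, N m; "opening": opening from 0.0 (shut) to 1.0 (fully open); "grip_force": force on a finger pad.
Only numpy, scipy, OpenCV 4.12 (cv2) and the standard library are available. Lean on these libraries where they do the work, as an engineer would, in place of code of your own. Each camera call takes 0.05 s, during which the arm holds its last target. There are 200 camera calls.

## Working session

There is one attempt and no reset: what is moved stays moved. The work goes in short steps, Python scripts to look and compute and a tool call to move; the robot and the scene stay as the last step left them, time stands still between calls to the robot, and variables do not carry over. Pictures are saved under pics/ and viewed, at most 10 in all, crops included, and the job is handed in when it is done.

Besides the shell and the picture viewer there is one more tool, called after "Emit:" in YAML: its name, and indented under it one key for each argument. arm_command: Moves the arm, as the interface text tells. Its arguments: {"type":"object","properties":{"deltas":{"type":"array"},"gripper":{"type":"number"}},"required":["deltas"]}

```bash
mkdir -p pics; cat > h.py <<'E'
import numpy as np, cv2
from cell import state, read_camera, job_done
def cloud(c):
    h,w=c["range_z"].shape
    K=np.array([[c["fx"],0,c["cx"]],[0,c["fy"],c["cy"]],[0,0,1.]])
    u,v=np.meshgrid(np.arange(w),np.arange(h))
    p=cv2.undistortPoints(np.stack([u,v],-1).reshape(-1,1,2).astype(np.float64),K,np.array([c["k1"],0,0,0.])).reshape(h,w,2)
    z=c["range_z"].astype(float)
    P=np.stack([p[...,0]*z,-p[...,1]*z,-z],-1)
    E=np.array(c["extrinsics"]); W=P@E[:3,:3].T+E[:3,3]
    W[z==0]=np.nan
    return W
def save(c,n,crop=None,s=1):
    im=c["color"][...,::-1]
    if crop: im=im[crop[1]:crop[3],crop[0]:crop[2]]
    cv2.imwrite(n,cv2.resize(im,None,fx=s,fy=s,interpolation=cv2.INTER_CUBIC))
E
python3 - <<'E'
from h import *
import pickle
a=read_camera("top");b=read_camera("side")
pickle.dump((a,b),open("c0.pkl","wb"))
save(a,"pics/top0.png",s=1.4);save(b,"pics/side0.png",s=1.4)
print(state(),a["extrinsics"],b["extrinsics"])
E
```

```text
{'t': 0.1, 'joints': array([-1.22158235e+00,  4.91507457e-01,  1.55933233e+00, -2.05856380e-05,
        1.09168874e+00, -1.05575568e-01]), 'qvel': array([-0.00090021, -0.00216968, -0.00403633,  0.00151782, -0.00225886,
        0.00125136]), 'tau': array([ 4.41983779e-03, -6.13623762e+01, -2.58607435e+01,  6.94348686e-02,
        4.70018294e-02, -6.19597608e-05]), 'eef_pos': array([ 274.51846572, -561.29897638,  233.13443961]), 'tcp_rot': array([-3.14066007e+00, -8.04641503e-05,  4.54799009e-01]), 'ft_force': array([-1.07132093, -0.07242188,  0.5179301 ]), 'moment': array([-0.0393224 ,  0.01652002,  0.01710516]), 'grip_force': 0.0, 'opening': 0.9972326478108839} [[ 2.80822615e-02  9.92602516e-01 -1.18117030e-01  3.79768237e+02]
 [-9.99341011e-01  2.51594834e-02 -2.61637899e-02 -8.22773466e+01]
 [-2.29984803e-02  1.18773930e-01  9.92654937e-01  1.25504336e+03]
 [ 0.00000000e+00  0.00000000e+00  0.00000000e+00  1.00000000e+00]] [[ 9.41406597e-01  1.20733821e-01 -3.14923742e-01  2.01578094e+02]
 [-3.37236575e-01  3.23084699e-01 -8.84244180e-01 -1.03196454e+03]
 [-5.01113591e-03  9.38637109e-01  3.44869927e-01  4.88018166e+02]
 [ 0.00000000e+00  0.00000000e+00  0.00000000e+00  1.00000000e+00]]
```

View pics/top0.png

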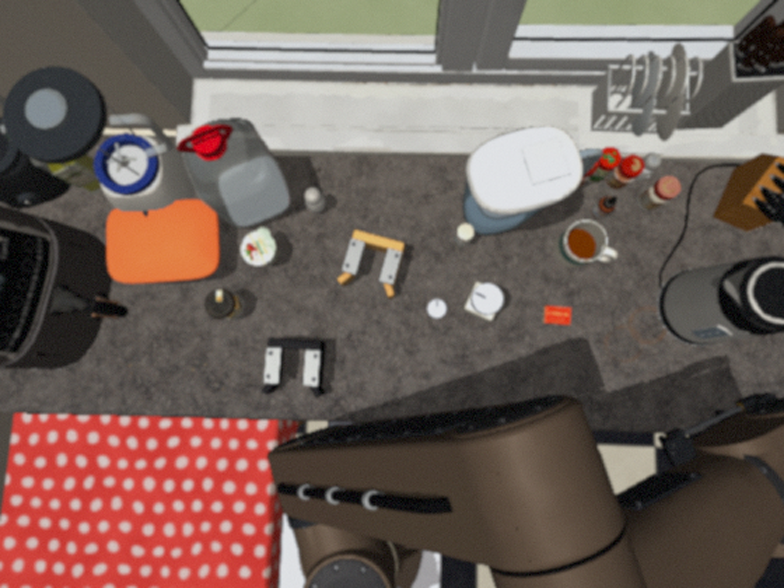

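View pics/side0.png

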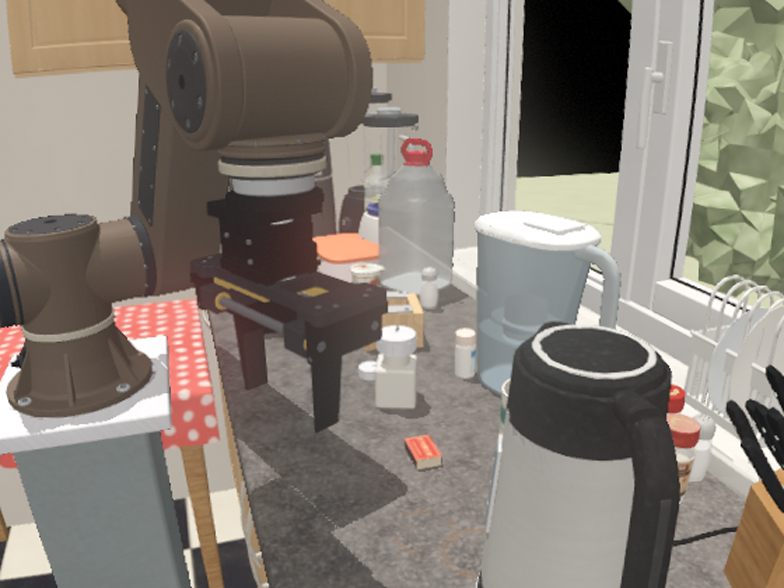

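The top view shows the white jar with its cap at about (487,300), the wooden brace at (372,262) with its open end facing down, toward the robot, and a small look-alike cap at (437,308). The black look-alike brace is at (293,365). The side view confirms the jar is closed and standing upright.

```bash
python3 - <<'E'
from h import *
import pickle
a,b=pickle.load(open("c0.pkl","rb"))
W=cloud(a);Wb=cloud(b)
def sel(W,u0,v0,u1,v1,zl,zh):
    m=np.zeros(W.shape[:2],bool); m[v0:v1,u0:u1]=1
    return m&(W[...,2]>zl)&(W[...,2]<zh)
m=sel(W,325,195,370,235,104,125);p=W[m];
(c,r)=cv2.minEnclosingCircle(p[:,:2].astype(np.float32));print("cap",c,r,np.median(p[:,2]),len(p),p[:,:2].mean(0))
m=sel(W,325,195,370,235,58,75);p=W[m];print("shoulder",cv2.minAreaRect(p[:,:2].astype(np.float32)),np.median(p[:,2]),len(p))
m=sel(W,235,155,300,218,66,85);p=W[m];print("brace",cv2.minAreaRect(p[:,:2].astype(np.float32)),np.median(p[:,2]),len(p))
print(cv2.boxPoints(cv2.minAreaRect(p[:,:2].astype(np.float32))))
m=sel(W,325,195,370,235,-20,15);print("table",np.median(W[m][:,2]))
col=a["color"].astype(int)
# back wall: orange-ish
mb=sel(W,235,155,300,190,66,85)&(col[...,0]-col[...,2]>50);p=W[mb];print("backwall",cv2.minAreaRect(p[:,:2].astype(np.float32)),cv2.boxPoints(cv2.minAreaRect(p[:,:2].astype(np.float32))))
# steel lips
for (u0,u1) in((235,264),(264,300)):
    ms=sel(W,u0,165,u1,208,66,85)&(col.max(-1)-col.min(-1)<25)&(col.min(-1)>90);p=W[ms];print("lip",cv2.minAreaRect(p[:,:2].astype(np.float32)),p.mean(0),len(p))
x=cv2.hconcat([cv2.resize(a["color"][190:240,300:375,::-1],None,fx=7,fy=7,interpolation=cv2.INTER_CUBIC)]);
y=cv2.resize(a["color"][155:220,235:300,::-1],None,fx=350/65*1,fy=350/65,interpolation=cv2.INTER_CUBIC)
x=cv2.resize(x,(440,293)); x=cv2.copyMakeBorder(x,0,y.shape[0]-293,0,0,0)
cv2.imwrite("pics/z.png",cv2.hconcat([x,y]))
E
```

```text
cap (492.87652587890625, -235.68202209472656) 30.167381286621094 114.28045550858417 384 [ 492.12198587 -234.93476936]
shoulder ((491.85113525390625, -234.49862670898438), (60.87376403808594, 60.331260681152344), 65.87284851074219) 65.27162562744365 114
brace ((575.6785278320312, -11.605819702148438), (106.19981384277344, 89.03377532958984), 76.04946899414062) 74.48170310751027 744
[[519.6732   -52.407192]
 [606.0808   -73.87181 ]
 [631.68384   29.195553]
 [545.27625   50.66017 ]]
table -0.12011224267530451
backwall ((608.8239135742188, -19.78160858154297), (105.94664001464844, 20.255165100097656), 76.43807983398438) [[586.55664  -68.903   ]
 [606.2471   -73.652756]
 [631.0912    29.339783]
 [611.40076   34.08954 ]]
lip ((576.3662109375, 28.163162231445312), (28.665159225463867, 69.55406188964844), 75.88618469238281) [575.40796216  28.30751019  75.71945191] 239
lip ((556.473876953125, -46.72011184692383), (28.7768611907959, 67.98551177978516), 76.02555084228516) [556.7283098  -46.8340014   75.86930306] 246
```

View pics/z.png

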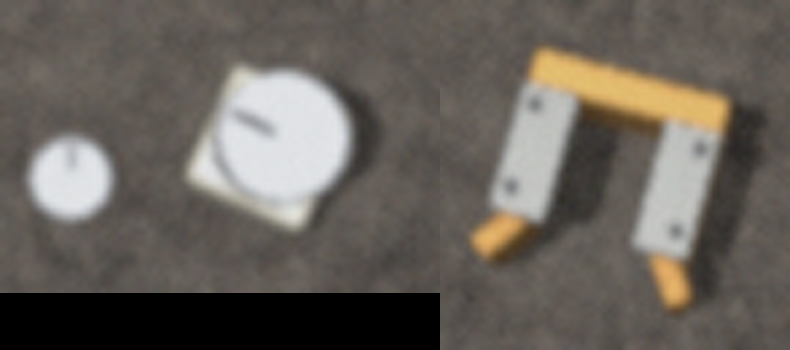

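The crop shows the cap's mark at about 63–66° in world yaw. The brace is open toward -x, with its axis at about -14° yaw. I'll refine the jar's yaw from the side view's depth.

```bash
python3 - <<'E'
from h import *
import pickle
a,b=pickle.load(open("c0.pkl","rb"))
W=cloud(a);Wb=cloud(b)
near=lambda W,c,r,zl,zh:(np.hypot(W[...,0]-c[0],W[...,1]-c[1])<r)&(W[...,2]>zl)&(W[...,2]<zh)
p=Wb[near(Wb,(492,-235),55,6,60)][:,:2]
print(len(p),cv2.minAreaRect(p.astype(np.float32)))
# 2-face fit: grid over angle maximise points near two edges
best=[]
for t in np.arange(50,82,.5):
    u=np.array([np.cos(np.radians(t)),np.sin(np.radians(t))]);v=np.array([-u[1],u[0]])
    q=np.c_[p@u,p@v]; lo=np.percentile(q,1,0);hi=np.percentile(q,99,0)
    d=np.min(np.c_[q-lo,hi-q],1); best.append((np.mean(np.minimum(d,6)),t,lo,hi))
for x in sorted(best,key=lambda x:x[0])[:4]:
    t=np.radians(x[1]);u=np.array([np.cos(t),np.sin(t)]);v=np.array([-u[1],u[0]]);m=(x[2]+x[3])/2
    print(x[0],x[1],x[3]-x[2],u*m[0]+v*m[1])
q=Wb[near(Wb,(492,-235),40,105,125)];print("cap side",cv2.minEnclosingCircle(q[:,:2].astype(np.float32)),np.median(q[:,2]))
q=Wb[near(Wb,(570,-10),75,73,82)];print("brace side",len(q),cv2.minAreaRect(q[:,:2].astype(np.float32)))
# mark in top image
m=near(W,(492.5,-235.3),24,104,125); g=a["color"].mean(-1); mm=m&(g<np.median(g[m])-35); P=W[mm]; print("mark",P, [np.degrees(np.arctan2(y+235.3,x-492.5)) for x,y in P[:,:2]])
E
```

```text
664 ((501.36669921875, -255.36328125), (84.46646118164062, 44.917076110839844), 16.962268829345703)
2.8609348201690996 66.0 [51.51378805 60.22394698] [ 493.11651901 -242.38790225]
2.89640034240305 65.5 [51.85074979 59.87150698] [ 493.15061585 -242.3009582 ]
2.946154490493384 68.0 [50.44931538 61.85642452] [ 492.98757355 -242.91187426]
2.9532291798831762 67.5 [50.74723179 61.44271092] [ 493.00559081 -242.78965252]
cap side ((495.1495361328125, -236.83773803710938), 31.0269832611084) 113.42445283187885
brace side 146 ((582.2564086914062, -11.967845916748047), (111.28152465820312, 43.60449981689453), 73.68821716308594)
mark [[ 503.59159402 -214.89918161  114.68308018]
 [ 504.16139946 -218.11933138  110.07380549]
 [ 503.59619711 -220.09672192  115.91090302]
 [ 501.14736017 -215.210029    112.26902289]
 [ 500.72718193 -217.34157432  116.87555926]
 [ 500.71828056 -219.91971232  117.60907256]
 [ 500.97174294 -222.79820142  115.87579668]
 [ 501.52540164 -226.03851246  111.32457227]
 [ 498.36024191 -220.33660981  114.39896727]
 [ 498.23495253 -222.77710757  116.27083233]
 [ 498.70139667 -225.92330298  112.45570086]
 [ 498.64780901 -228.44687914  113.63800067]
 [ 495.55739053 -225.40388489  116.80025129]
 [ 495.53580644 -227.95334118  117.69496761]
 [ 495.26565003 -230.17993012  121.02919398]] [np.float64(61.467791885557105), np.float64(55.83325332289592), np.float64(53.87595485393002), np.float64(66.71142410555336), np.float64(65.38635798381723), np.float64(61.88269180562474), np.float64(55.87678662947619), np.float64(45.73965418483373), np.float64(68.61276900882619), np.float64(65.39423306203143), np.float64(56.5208407742197), np.float64(48.105302207016024), np.float64(72.83154136247599), np.float64(67.54847345006468), np.float64(61.62391642617505)]
```

Emit:
arm_command:
  deltas:
    - {"dx": 0.043, "dy": 0.025, "dz": 0.01}
    - {"dx": 0.035, "dy": 0.035}
    - {"dx": 0.035, "dy": 0.035}
    - {"dx": 0.035, "dy": 0.035}
    - {"dx": 0.03, "dy": 0.036}
    - {"dx": 0, "dy": 0.04}
    - {"dx": 0, "dy": 0.04}
    - {"dx": 0, "dy": 0.04}
    - {"dx": 0, "dy": 0}
    - {"dx": 0, "dy": 0}
  gripper: 0.095

```text
$.deltas[0]: bad value
```

Emit:
arm_command:
  deltas:
    - {"dx": 0.0109, "dy": 0.0163}
    - {"dx": 0.0218, "dy": 0.0326}
    - {"dx": 0.0218, "dy": 0.0326}
    - {"dx": 0.0218, "dy": 0.0326}
    - {"dx": 0.0218, "dy": 0.0326}
    - {"dx": 0.0218, "dy": 0.0326}
    - {"dx": 0.0218, "dy": 0.0326}
    - {"dx": 0.0218, "dy": 0.0326}
    - {"dx": 0.0218, "dy": 0.0326}
    - {"dx": 0.0218, "dy": 0.0326}
    - {"dx": 0.0108, "dy": 0.0164}
    - {"dx": 0}
    - {"dx": 0}
  gripper: 0.095

```text
$.deltas[0]: bad value
```

```bash
python3 - <<'E'
from h import *
c=read_camera("wrist"); save(c,"pics/w1.png",s=1.4)
W=cloud(c); s=state();print(s["eef_pos"],s["tcp_rot"],s["t"])
near=lambda W,c,r,zl,zh:(np.hypot(W[...,0]-c[0],W[...,1]-c[1])<r)&(W[...,2]>zl)&(W[...,2]<zh)
q=W[near(W,(492,-235),45,106,122)];print("cap",cv2.minEnclosingCircle(q[:,:2].astype(np.float32)),np.median(q[:,2]))
q=W[near(W,(492,-235),55,60,70)];print("sh",len(q),cv2.minAreaRect(q[:,:2].astype(np.float32)),np.median(q[:,2]))
E
```

```text
[ 274.49812667 -561.3225768   233.18530271] [-3.14074957e+00 -9.54746909e-05  4.54755937e-01] 0.15
cap ((0.0, 0.0), 0.0) nan
sh 0 ((0.0, 0.0), (0.0, 0.0), 0.0) nan
  return _methods._mean(a, axis=axis, dtype=dtype,
  ret = ret.dtype.type(ret / rcount)
```

View pics/w1.png

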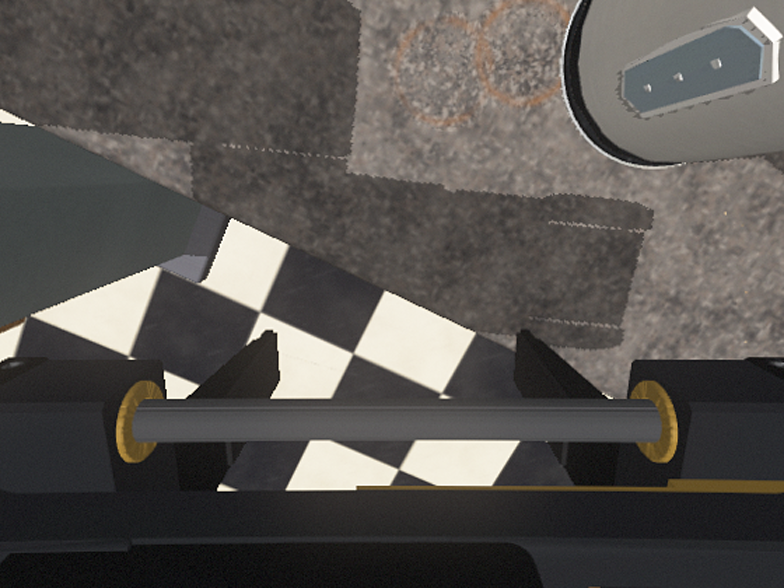

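The arm has not moved, so the wrist view shows only floor, worktop edge and kettle. The rows probably need all four keys.

Emit:
arm_command:
  deltas:
    - {"dx": 0.0109, "dy": 0.0163, "dz": 0, "yaw": 0}
    - {"dx": 0.0218, "dy": 0.0326, "dz": 0, "yaw": 0}
    - {"dx": 0.0218, "dy": 0.0326, "dz": 0, "yaw": 0}
    - {"dx": 0.0218, "dy": 0.0326, "dz": 0, "yaw": 0}
    - {"dx": 0.0218, "dy": 0.0326, "dz": 0, "yaw": 0}
    - {"dx": 0.0218, "dy": 0.0326, "dz": 0, "yaw": 0}
    - {"dx": 0.0218, "dy": 0.0326, "dz": 0, "yaw": 0}
    - {"dx": 0.0218, "dy": 0.0326, "dz": 0, "yaw": 0}
    - {"dx": 0.0218, "dy": 0.0326, "dz": 0, "yaw": 0}
    - {"dx": 0.0218, "dy": 0.0326, "dz": 0, "yaw": 0}
    - {"dx": 0.0108, "dy": 0.0164, "dz": 0, "yaw": 0}
    - {"dx": 0, "dy": 0, "dz": 0, "yaw": 0}
    - {"dx": 0, "dy": 0, "dz": 0, "yaw": 0}
  gripper: 0.095

```text
t: 1.45
eef_pos: [492.3, -234.7, 233.6]
tcp_rot: [-3.142, 0.0, 0.456]
ft_force: [-0.4, 0.4, 0.5]
opening: 0.998
grip_force: 0.0
```

```bash
python3 - <<'E'
from h import *
c=read_camera("wrist"); save(c,"pics/w2.png",s=1.4)
W=cloud(c); s=state();print(s["eef_pos"],s["tcp_rot"],s["t"])
near=lambda W,c,r,zl,zh:(np.hypot(W[...,0]-c[0],W[...,1]-c[1])<r)&(W[...,2]>zl)&(W[...,2]<zh)
q=W[near(W,(492,-235),45,106,122)];print("cap",cv2.minEnclosingCircle(q[:,:2].astype(np.float32)),np.median(q[:,2]))
q=W[near(W,(492,-235),55,60,70)];print("sh",len(q),cv2.minAreaRect(q[:,:2].astype(np.float32)),np.median(q[:,2]))
E
```

```text
[ 492.08352885 -235.38088642  233.6270885 ] [3.14158526e+00 2.20771103e-04 4.55004876e-01] 1.5
cap ((495.44232177734375, -232.78675842285156), 30.300989151000977) 114.64267586479252
sh 764 ((494.7571716308594, -233.3811492919922), (62.999534606933594, 62.46552276611328), 66.15619659423828) 65.34081996539967
```

View pics/w2.png

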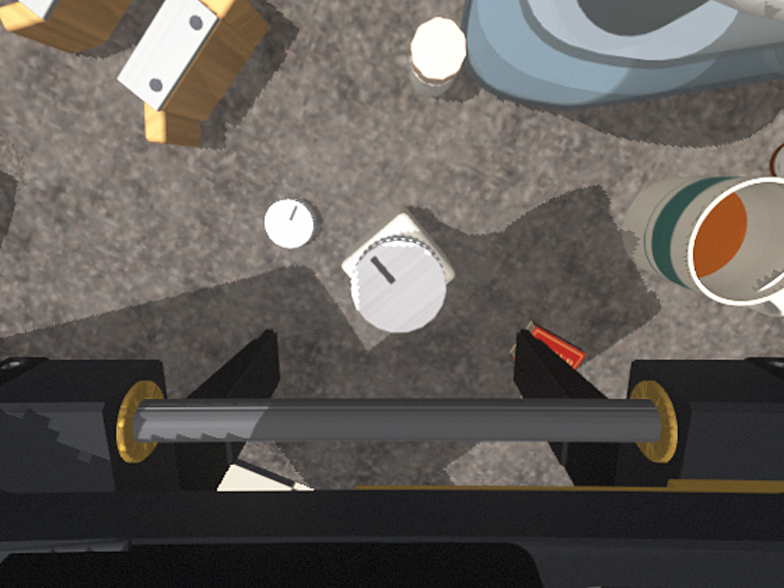

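The wrist view shows the cap at (399,285), centred between the fingertips (278 and 515), and the jar's yaw is again 66°. The jug (top right) and mug (right) are near enough that I'll check clearance before descending.

```bash
python3 - <<'E'
from h import *
import pickle
a,b=pickle.load(open("c0.pkl","rb"))
for W in (cloud(a),cloud(b)):
  for n,cx,cy in(("jar",494,-235),("seat",569,-10)):
    p=W[(W[...,2]>120)&(W[...,2]<420)&(W[...,0]>cx-20)&(W[...,1]>-420)&(W[...,1]<150)&(W[...,0]<760)]
    d=np.hypot(p[:,0]-cx,p[:,1]-cy); i=d.argsort()[:3]; print(n,d[i],p[i])
E
```

```text
jar [  4.98346704  29.22891495 128.60501682] [[ 495.26565003 -230.17993012  121.02919398]
 [ 474.59670868 -256.85959183  120.80821983]
 [ 622.59566834 -236.5506241   260.41768949]]
seat [198.57222381 199.12615646 199.25532221] [[ 656.64359376 -188.18397386  265.83724252]
 [ 645.96712456 -193.64990586  260.69052322]
 [ 662.30546992 -186.0590035   262.88624198]]
jar [130.73600662 130.90797852 131.1370621 ] [[ 624.69327179 -238.34247453  263.14250654]
 [ 624.22777096 -248.32765966  261.30071121]
 [ 625.11893886 -237.18012142  267.12471359]]
seat [204.76423638 206.28428733 207.23889993] [[ 656.51254754 -195.12143724  274.95384056]
 [ 658.62661432 -195.79633259  274.93870089]
 [ 668.08662575 -192.01593952  275.67355849]]
```

Emit:
arm_command:
  deltas:
    - {"dx": 0.0015, "dy": 0.0005, "dz": -0.02, "yaw": 0}
    - {"dx": 0, "dy": 0, "dz": -0.03, "yaw": 0}
    - {"dx": 0, "dy": 0, "dz": -0.02, "yaw": 0}

```text
t: 1.8
eef_pos: [492.9, -235.6, 162.3]
tcp_rot: [-3.141, 0.001, 0.453]
ft_force: [0.8, -0.3, 0.2]
opening: 0.999
grip_force: 0.0
```

Emit:
arm_command:
  deltas:
    - {"dx": 0, "dy": 0, "dz": -0.025, "yaw": 0}
    - {"dx": 0, "dy": 0, "dz": -0.025, "yaw": 0}
    - {"dx": 0, "dy": 0, "dz": -0.011, "yaw": 0}
    - {"dx": 0, "dy": 0, "dz": 0, "yaw": 0}

```text
t: 2.2
eef_pos: [493.1, -235.3, 101.6]
tcp_rot: [-3.14, 0.001, 0.454]
ft_force: [0.9, -0.3, 0.0]
opening: 1.002
grip_force: 0.0
```

Emit:
arm_command:
  deltas:
    - {"dx": 0, "dy": 0, "dz": 0, "yaw": 0}
    - {"dx": 0, "dy": 0, "dz": 0, "yaw": 0}
    - {"dx": 0, "dy": 0, "dz": 0, "yaw": 0}
    - {"dx": 0, "dy": 0, "dz": 0, "yaw": 0}
    - {"dx": 0, "dy": 0, "dz": 0, "yaw": 0}
    - {"dx": 0, "dy": 0, "dz": 0, "yaw": 0}
  gripper: 0.04

```text
t: 2.8
eef_pos: [494.2, -235.0, 103.0]
tcp_rot: [3.141, -0.0, 0.455]
ft_force: [-0.7, 0.2, 3.4]
opening: 0.625
grip_force: 30.0
```

Emit:
arm_command:
  deltas:
    - {"dx": 0, "dy": 0, "dz": 0.008, "yaw": 0}
    - {"dx": 0, "dy": 0, "dz": 0.016, "yaw": 0}
    - {"dx": 0, "dy": 0, "dz": 0.018, "yaw": 0}
    - {"dx": -0.0012, "dy": 0.0095, "dz": 0.006, "yaw": 0}
    - {"dx": -0.003, "dy": 0.024, "dz": 0, "yaw": 2}
    - {"dx": -0.004, "dy": 0.032, "dz": 0, "yaw": 2}
    - {"dx": -0.004, "dy": 0.032, "dz": 0, "yaw": 2}
    - {"dx": -0.004, "dy": 0.032, "dz": 0, "yaw": 2}
    - {"dx": -0.004, "dy": 0.032, "dz": 0, "yaw": 2}
    - {"dx": -0.004, "dy": 0.032, "dz": 0, "yaw": 0}
    - {"dx": -0.004, "dy": 0.032, "dz": 0, "yaw": 0}
    - {"dx": -0.003, "dy": 0.022, "dz": 0, "yaw": 0}
    - {"dx": -0.0003, "dy": 0.004, "dz": 0, "yaw": 0}
    - {"dx": 0, "dy": 0, "dz": 0, "yaw": 0}
    - {"dx": 0, "dy": 0, "dz": 0, "yaw": 0}

```text
t: 4.3
eef_pos: [462.5, 16.3, 150.6]
tcp_rot: [3.142, 0.0, 0.629]
ft_force: [-0.2, -0.1, -3.5]
opening: 0.623
grip_force: 30.0
```

```bash
cat > m.py <<'E'
from h import *
import sys,pickle
near=lambda W,c,r,zl,zh:(np.hypot(W[...,0]-c[0],W[...,1]-c[1])<r)&(W[...,2]>zl)&(W[...,2]<zh)
rect=lambda q:cv2.minAreaRect(q[:,:2].astype(np.float32))
s=state();t=s["eef_pos"];dz=t[2]-103;print(t,s["tcp_rot"],s["ft_force"],s["t"])
for n in("wrist","top","side"):
    c=read_camera(n);W=cloud(c);pickle.dump(c,open(n+".pkl","wb"));save(c,f"pics/{sys.argv[1]}_{n}.png",s=1.4)
    for nm,q in(("captop",W[near(W,t[:2],32,108+dz,122+dz)]),("sh",W[near(W,t[:2],48,60+dz,70+dz)])):
        if len(q)>20: print(n,nm,len(q),rect(q),np.median(q[:,2]))
    m=near(W,(569.5,-10),85,72,80)
    if n=="side" or m.sum()<20: continue
    col=c["color"].astype(int); gray=m&(col.max(-1)-col.min(-1)<30)
    u=np.array([.970,-.242]);v=np.array([.242,.970]); d=(W[...,:2]-np.array([569.5,-10.]))@v
    for k in(-1,1):
        q=W[gray&(d*k>10)]
        if len(q)>20: 
            w=(q[:,:2]-[569.5,-10.])
            print(n,"lip",k,len(q),rect(q),"u,v range",np.percentile(w@u,[1,99]),np.percentile(w@v,[1,99]))
E
python3 m.py a
```

```text
[462.46234492  16.25664094 150.55376142] [3.14154833e+00 1.88224586e-04 6.29287274e-01] [-0.18408281 -0.0922027  -3.51008247] 4.3
wrist captop 8518 ((463.492431640625, 19.148271560668945), (58.510765075683594, 58.27128601074219), 2.8478713035583496) 160.1906589856639
wrist sh 482 ((473.6227722167969, 26.948707580566406), (27.66925621032715, 68.94027709960938), 35.86656951904297) 108.6447673719948
wrist lip -1 4227 ((558.2177734375, -44.12118911743164), (29.398473739624023, 68.52029418945312), 76.2038345336914) u,v range [-36.39601529  30.77152005] [-49.46540485 -21.4369126 ]
wrist lip 1 5074 ((576.9956665039062, 30.96869659423828), (28.895774841308594, 68.91063690185547), 76.0386962890625) u,v range [-36.60181393  30.70821715] [27.65113167 55.53912385]
top lip -1 141 ((564.9564819335938, -48.782894134521484), (28.615217208862305, 50.68927001953125), 76.37921142578125) u,v range [-18.01033952  29.64702052] [-52.96405266 -24.61117025]
top lip 1 191 ((579.6705322265625, 27.462631225585938), (28.438505172729492, 59.19950485229492), 76.68900299072266) u,v range [-27.72298223  29.17926051] [24.78865487 52.70010387]
side captop 136 ((456.15625, 16.13114356994629), (60.17344284057617, 46.37370300292969), 74.84761047363281) 161.41051534987605
side sh 129 ((457.56353759765625, 4.350608825683594), (58.40934371948242, 61.063758850097656), 66.5990219116211) 113.30649304766354
```

View pics/a_wrist.png

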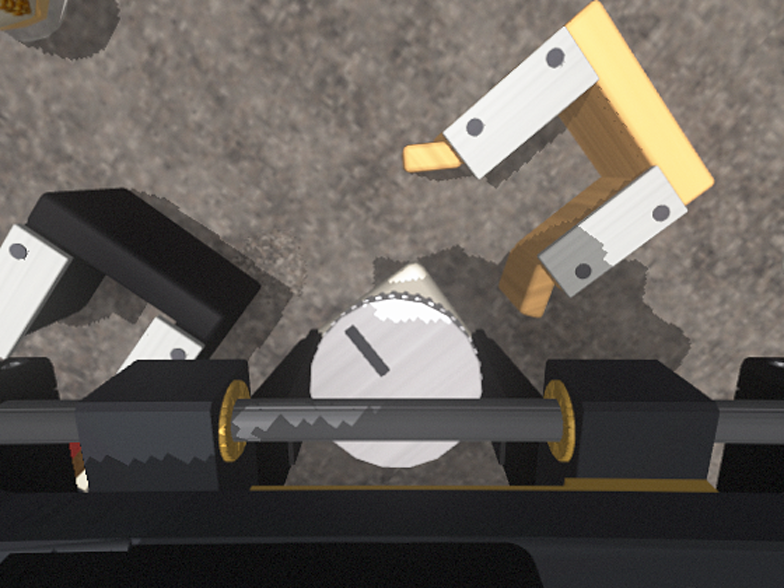

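The wrist view shows the cap held at (397,380), the jar's corner behind it at (415,265), and the brace open toward it at upper right. In this camera the cap lies within 0.5 mm of the brace's middle line. Next I'll check the jar's yaw from the mark and the shoulder corner.

```bash
python3 - <<'E'
from h import *
import pickle
from scipy.spatial import ConvexHull
c=pickle.load(open("wrist.pkl","rb"));W=cloud(c);g=c["color"].mean(-1)
t=np.array([463.5,19.1])
d=np.hypot(W[...,0]-t[0],W[...,1]-t[1])
v,u=np.where((d<26)&(abs(W[...,2]-161)<6)&(g<110)); k=(v<275); v,u=v[k],u[k]
n,l,s=cv2.connectedComponentsWithStats(((d<26)&(abs(W[...,2]-161)<6)&(g<110)).astype(np.uint8))[:3]
for i in range(1,n):
    if s[i,4]>60:
        q=W[l==i][:,:2]; q0=q.mean(0); e=np.linalg.svd(q-q0)[2][0]; print("mark",s[i],q0,np.degrees(np.arctan2(e[1],e[0]))%180,np.degrees(np.arctan2(*(q0-t)[::-1])))
# shoulder corner: points z 108..118
q=W[(d<50)&(abs(W[...,2]-113)<4)&(d>29)][:,:2]; print(len(q))
# outer corner: directions
for a in np.arange(70,83,1.0):
    e=np.array([np.cos(np.radians(a)),np.sin(np.radians(a))]);f=np.array([e[1],-e[0]])
    x=(q-t)@e;y=(q-t)@f
    print(a,[round(z,1) for z in (np.percentile(x,99),np.percentile(y,99),np.mean(x>np.percentile(x,99)-1.5)*100,np.mean(y>np.percentile(y,99)-1.5)*100)])
E
```

```text
mark [247 233  31  36 309] [467.40688387  33.60677498] 75.66075673694148 74.92704237402853
34
70.0 [np.float64(19.8), np.float64(27.8), np.float64(38.2), np.float64(55.9)]
71.0 [np.float64(20.2), np.float64(27.6), np.float64(38.2), np.float64(55.9)]
72.0 [np.float64(20.6), np.float64(27.3), np.float64(38.2), np.float64(55.9)]
73.0 [np.float64(21.1), np.float64(27.0), np.float64(38.2), np.float64(55.9)]
74.0 [np.float64(21.5), np.float64(26.7), np.float64(38.2), np.float64(55.9)]
75.0 [np.float64(21.9), np.float64(26.4), np.float64(38.2), np.float64(55.9)]
76.0 [np.float64(22.3), np.float64(26.1), np.float64(38.2), np.float64(55.9)]
77.0 [np.float64(22.7), np.float64(25.7), np.float64(38.2), np.float64(55.9)]
78.0 [np.float64(23.2), np.float64(25.4), np.float64(35.3), np.float64(55.9)]
79.0 [np.float64(23.6), np.float64(25.1), np.float64(35.3), np.float64(55.9)]
80.0 [np.float64(24.0), np.float64(24.8), np.float64(32.4), np.float64(55.9)]
81.0 [np.float64(24.4), np.float64(24.5), np.float64(32.4), np.float64(52.9)]
82.0 [np.float64(24.8), np.float64(24.2), np.float64(32.4), np.float64(52.9)]
```

Emit:
arm_command:
  deltas:
    - {"dx": 0.0001, "dy": 0.0004, "dz": -0.01, "yaw": 0}
    - {"dx": 0, "dy": 0, "dz": -0.018, "yaw": 0}
    - {"dx": 0, "dy": 0, "dz": -0.013, "yaw": 0}
    - {"dx": 0, "dy": 0, "dz": -0.005, "yaw": 0}
    - {"dx": 0, "dy": 0, "dz": 0, "yaw": 0}
    - {"dx": 0, "dy": 0, "dz": 0, "yaw": 0}

```text
t: 5.05
eef_pos: [462.9, 16.5, 105.1]
tcp_rot: [3.141, -0.001, 0.629]
ft_force: [-4.2, -1.7, 14.6]
opening: 0.629
grip_force: 30.0
```

Emit:
arm_command:
  deltas:
    - {"dx": 0.0097, "dy": -0.0024, "dz": 0, "yaw": 0}
    - {"dx": 0.0097, "dy": -0.0024, "dz": 0, "yaw": 0}
    - {"dx": 0.0097, "dy": -0.0024, "dz": 0, "yaw": 0}
    - {"dx": 0.0097, "dy": -0.0024, "dz": 0, "yaw": 0}
    - {"dx": 0.0049, "dy": -0.0012, "dz": 0, "yaw": 0}
    - {"dx": 0, "dy": 0, "dz": 0, "yaw": 0}

```text
t: 5.65
eef_pos: [504.6, 6.9, 104.3]
tcp_rot: [-3.137, 0.003, 0.627]
ft_force: [-10.0, 8.4, 12.5]
opening: 0.628
grip_force: 30.0
```

Upward force of about 13–15 N: the jar is already touching the worktop. I'll lift a little and check.

Emit:
arm_command:
  deltas:
    - {"dx": 0, "dy": 0, "dz": 0.002, "yaw": 0}
    - {"dx": 0, "dy": 0, "dz": 0.001, "yaw": 0}
    - {"dx": 0, "dy": 0, "dz": 0, "yaw": 0}
    - {"dx": 0, "dy": 0, "dz": 0, "yaw": 0}

```text
t: 6.05
eef_pos: [503.6, 6.9, 106.2]
tcp_rot: [-3.136, 0.004, 0.627]
ft_force: [-7.3, 7.4, -3.7]
opening: 0.631
grip_force: 30.0
```

```bash
python3 m.py b; python3 - <<'E'
import cv2
a=cv2.imread("pics/b_wrist.png");b=cv2.imread("pics/b_side.png")
cv2.imwrite("pics/b2.png",cv2.hconcat([cv2.resize(a[100:500,200:784],(400,274)),cv2.resize(b[264:401,300:500],(400,274),interpolation=cv2.INTER_CUBIC)]))
E
```

```text
[503.63862734   6.89250538 106.15749376] [-3.13605205  0.00427897  0.62743192] [-7.29603073  7.4084404  -3.73749162] 6.05
wrist captop 6884 ((512.251220703125, 12.398296356201172), (38.810150146484375, 60.05082702636719), 21.52804183959961) 118.75717092945821
wrist sh 289 ((516.999755859375, 9.361244201660156), (20.45880889892578, 81.18310546875), 38.377525329589844) 65.14170687170832
wrist lip -1 5553 ((559.0875244140625, -44.309226989746094), (29.67088508605957, 67.67497253417969), 76.6037368774414) u,v range [-34.29665845  31.07058433] [-49.46664182 -21.37097779]
wrist lip 1 7012 ((576.9644775390625, 30.941390991210938), (28.835975646972656, 69.21540069580078), 75.94343566894531) u,v range [-36.09481003  30.78939614] [27.58467043 55.47360604]
top lip 1 25 ((604.5526733398438, 22.03962516784668), (26.699798583984375, 8.229472160339355), 79.39738464355469) u,v range [21.55857067 29.93307619] [26.38276632 52.43978236]
side captop 111 ((497.32696533203125, 5.299350738525391), (55.53313064575195, 46.647342681884766), 72.71414947509766) 119.4093024558681
side sh 68 ((503.5502624511719, -9.873006820678711), (87.92254638671875, 57.61305236816406), 3.3506014347076416) 68.70649795593846
```

View pics/b2.png

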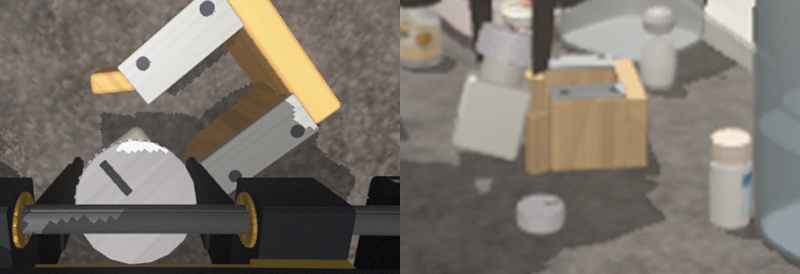

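The pictures show the jar tilted about 12° around the finger line, its foot lagging behind at (490,130) in the right half, and caught on a guide. I'll back out, press it flat on the worktop, release it, then regrip with the fingers in line with the brace so that drag cannot tip it.

Emit:
arm_command:
  deltas:
    - {"dx": -0.0049, "dy": 0.0012, "dz": 0, "yaw": 0}
    - {"dx": -0.0097, "dy": 0.0024, "dz": 0, "yaw": 0}
    - {"dx": -0.0097, "dy": 0.0024, "dz": 0, "yaw": 0}
    - {"dx": -0.0097, "dy": 0.0024, "dz": 0, "yaw": 0}
    - {"dx": -0.0097, "dy": 0.0024, "dz": 0, "yaw": 0}
    - {"dx": -0.0049, "dy": 0.0012, "dz": 0, "yaw": 0}
    - {"dx": 0, "dy": 0, "dz": 0, "yaw": 0}

```text
t: 6.9
eef_pos: [457.0, 18.4, 107.8]
tcp_rot: [3.142, 0.0, 0.63]
ft_force: [0.0, 0.0, -4.9]
opening: 0.629
grip_force: 30.0
```

Emit:
arm_command:
  deltas:
    - {"dx": 0, "dy": 0, "dz": -0.002, "yaw": 0}
    - {"dx": 0, "dy": 0, "dz": -0.001, "yaw": 0}
    - {"dx": 0, "dy": 0, "dz": 0, "yaw": 0}

```text
t: 7.2
eef_pos: [458.3, 18.1, 104.9]
tcp_rot: [3.141, -0.001, 0.629]
ft_force: [-0.9, -1.4, 5.0]
opening: 0.629
grip_force: 30.0
```

Emit:
arm_command:
  deltas:
    - {"dx": 0, "dy": 0, "dz": -0.0015, "yaw": 0}
    - {"dx": 0, "dy": 0, "dz": 0, "yaw": 0}
    - {"dx": 0, "dy": 0, "dz": 0, "yaw": 0}

```text
t: 7.5
eef_pos: [458.7, 18.1, 104.3]
tcp_rot: [3.14, -0.002, 0.629]
ft_force: [-2.0, 0.4, 18.0]
opening: 0.623
grip_force: 30.0
```

Emit:
arm_command:
  deltas:
    - {"dx": 0, "dy": 0, "dz": 0, "yaw": 0}
    - {"dx": 0, "dy": 0, "dz": 0, "yaw": 0}
    - {"dx": 0, "dy": 0, "dz": 0, "yaw": 0}
    - {"dx": 0, "dy": 0, "dz": 0, "yaw": 0}
    - {"dx": 0, "dy": 0, "dz": 0, "yaw": 0}
  gripper: 0.09

```text
t: 8.0
eef_pos: [457.7, 18.2, 103.1]
tcp_rot: [-3.142, 0.0, 0.629]
ft_force: [-0.2, 1.1, 0.1]
opening: 0.936
grip_force: 0.0
```

Emit:
arm_command:
  deltas:
    - {"dx": 0, "dy": 0, "dz": 0.03, "yaw": 0}
    - {"dx": 0, "dy": 0, "dz": 0.04, "yaw": 0}
    - {"dx": 0, "dy": 0, "dz": 0.04, "yaw": 0}
    - {"dx": 0, "dy": 0, "dz": 0.02, "yaw": 0}
    - {"dx": 0, "dy": 0, "dz": 0, "yaw": 8}
    - {"dx": 0, "dy": 0, "dz": 0, "yaw": 8}
    - {"dx": 0, "dy": 0, "dz": 0, "yaw": 8}
    - {"dx": 0, "dy": 0, "dz": 0, "yaw": 8}
    - {"dx": 0, "dy": 0, "dz": 0, "yaw": 8}
    - {"dx": 0, "dy": 0, "dz": 0, "yaw": 0}
    - {"dx": 0, "dy": 0, "dz": 0, "yaw": 0}
  gripper: 0.095

```text
t: 9.1
eef_pos: [457.6, 18.2, 233.1]
tcp_rot: [-3.142, 0.0, 1.323]
ft_force: [1.1, -0.4, 0.5]
opening: 0.995
grip_force: 0.0
```

```bash
cat > n.py <<'E'
from h import *
import sys,pickle
near=lambda W,c,r,zl,zh:(np.hypot(W[...,0]-c[0],W[...,1]-c[1])<r)&(W[...,2]>zl)&(W[...,2]<zh)
rect=lambda q:cv2.minAreaRect(q[:,:2].astype(np.float32))
s=state();t=s["eef_pos"];print(t,s["tcp_rot"],s["ft_force"],s["t"])
u=np.array([.970,-.242]);v=np.array([.242,.970])
c=read_camera("wrist");W=cloud(c);pickle.dump(c,open("wrist.pkl","wb"));save(c,f"pics/{sys.argv[1]}_wrist.png",s=1.4)
q=W[near(W,t[:2],50,108,122)];(cc,r)=cv2.minEnclosingCircle(q[:,:2].astype(np.float32));print("cap",cc,r,np.median(q[:,2]))
q=W[near(W,t[:2],60,61,69.5)];sh=rect(q);print("shoulder",len(q),sh,np.median(q[:,2]))
col=c["color"].astype(int);m=near(W,(569.5,-10),85,72,80)&(col.max(-1)-col.min(-1)<30);w=W[...,:2]-np.array([569.5,-10.]);mid=0
for k in(-1,1):
    mm=m&((w@v)*k>10); print("lip",k,rect(W[mm]),np.percentile(w[mm]@v,[1,99]));mid+=sum(np.percentile(w[mm]@v,[1,99]))/4
print("brace mid v",mid,"cap v,u",(np.array(cc)-[569.5,-10])@v,(np.array(cc)-[569.5,-10])@u,"jar v",(np.array(sh[0])-[569.5,-10])@v)
d=near(W,cc,26,108,122)&(c["color"].mean(-1)<110)
n,l,st=cv2.connectedComponentsWithStats(d.astype(np.uint8))[:3]
for i in range(1,n):
    if st[i,4]>60:
        q=W[l==i][:,:2];q0=q.mean(0);e=np.linalg.svd(q-q0)[2][0];print("mark",st[i],np.degrees(np.arctan2(e[1],e[0]))%180,np.degrees(np.arctan2(*(q0-cc)[::-1])))
E
python3 n.py c
```

```text
[457.62934525  18.22990193 233.0985974 ] [-3.14150922e+00  4.11879800e-05  1.32332006e+00] [ 1.06242354 -0.44390615  0.47445085] 9.1
cap (426.2076110839844, 7.016500473022461) 29.457597732543945 114.73156712401655
shoulder 809 ((425.0994567871094, 6.822681427001953), (59.84044647216797, 63.119834899902344), 74.56552124023438) 65.58762797929586
lip -1 ((558.3145751953125, -43.928314208984375), (30.005821228027344, 68.48564147949219), 76.61251068115234) [-49.2547159  -21.06718316]
lip 1 ((576.604248046875, 31.403648376464844), (28.398481369018555, 68.7207260131836), 76.58226013183594) [28.33640292 55.5869718 ]
brace mid v 3.400368914711663 cap v,u -18.170752658843995 -143.11161036300658 jar v -18.626930473327636
```

View pics/c_wrist.png

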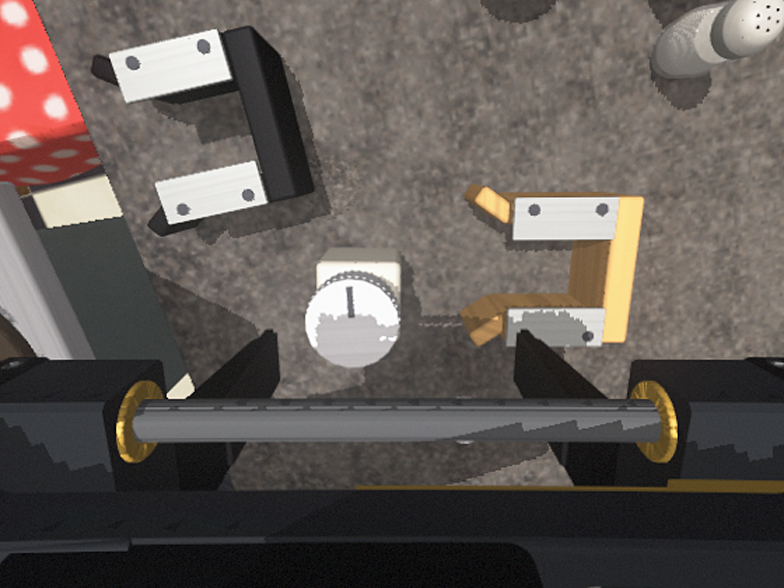

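The jar stands upright at about (352,310), its yaw about 2° short of the brace's and 22 mm off the middle line. I'll regrip it with the fingers along the brace axis.

Emit:
arm_command:
  deltas:
    - {"dx": -0.0163, "dy": -0.0071, "dz": 0, "yaw": 0}
    - {"dx": -0.0163, "dy": -0.0071, "dz": -0.01, "yaw": 0}
    - {"dx": 0, "dy": 0, "dz": -0.03, "yaw": 0}
    - {"dx": 0, "dy": 0, "dz": -0.03, "yaw": 0}
    - {"dx": 0, "dy": 0, "dz": 0, "yaw": 0}
  gripper: 0.095

```text
t: 9.65
eef_pos: [423.7, 4.1, 161.0]
tcp_rot: [-3.137, 0.001, 1.325]
ft_force: [-0.6, -0.4, 1.0]
opening: 1.0
grip_force: 0.0
```

```bash
python3 n.py d; python3 - <<'E'
from h import *
near=lambda W,c,r,zl,zh:(np.hypot(W[...,0]-c[0],W[...,1]-c[1])<r)&(W[...,2]>zl)&(W[...,2]<zh)
for n in("side","top"):
    W=cloud(read_camera(n));q=W[near(W,(425,4),40,106,120)]
    if len(q)>10:print(n,len(q),cv2.minEnclosingCircle(q[:,:2].astype(np.float32)))
E
```

```text
[423.71403259   4.11453945 160.96873413] [-3.13660438e+00  5.19103950e-04  1.32465860e+00] [-0.58294107 -0.37978892  1.03171854] 9.65
cap (424.8151550292969, 6.4856414794921875) 30.269481658935547 114.78935692391636
shoulder 1167 ((429.50238037109375, 24.095359802246094), (24.8026065826416, 62.6038703918457), 75.93163299560547) 65.66474378893412
lip -1 ((558.4139404296875, -43.88731002807617), (29.72066307067871, 70.66162872314453), 76.38982391357422) [-49.82190815 -21.16232934]
lip 1 ((576.8079833984375, 31.033946990966797), (28.945858001708984, 70.85598754882812), 75.787109375) [27.37153851 55.78268903]
brace mid v 3.0424975109753554 cap v,u -19.022660247802737 -144.33382485961914 jar v -0.8069249420166003
side 197 ((424.75830078125, 1.5018491744995117), 32.14413070678711)
```

Emit:
arm_command:
  deltas:
    - {"dx": -0.001, "dy": -0.0005, "dz": -0.02, "yaw": 0}
    - {"dx": 0, "dy": 0, "dz": -0.025, "yaw": 0}
    - {"dx": 0, "dy": 0, "dz": -0.015, "yaw": 0}
    - {"dx": 0, "dy": 0, "dz": 0, "yaw": 0}

```text
t: 10.2
eef_pos: [424.2, 3.6, 103.0]
tcp_rot: [-3.141, 0.0, 1.327]
ft_force: [0.1, -0.2, 0.7]
opening: 0.998
grip_force: 0.0
```

Emit:
arm_command:
  deltas:
    - {"dx": 0, "dy": 0, "dz": 0, "yaw": 0}
    - {"dx": 0, "dy": 0, "dz": 0, "yaw": 0}
    - {"dx": 0, "dy": 0, "dz": 0, "yaw": 0}
    - {"dx": 0, "dy": 0, "dz": 0, "yaw": 0}
    - {"dx": 0, "dy": 0, "dz": 0, "yaw": 0}
    - {"dx": 0, "dy": 0, "dz": 0, "yaw": 0}
  gripper: 0.04

```text
t: 10.8
eef_pos: [424.6, 3.4, 103.5]
tcp_rot: [3.14, -0.0, 1.327]
ft_force: [1.5, -1.2, 3.2]
opening: 0.622
grip_force: 30.0
```

Emit:
arm_command:
  deltas:
    - {"dx": 0, "dy": 0, "dz": 0.001, "yaw": 0}
    - {"dx": 0, "dy": 0, "dz": 0.001, "yaw": 0}
    - {"dx": 0, "dy": 0, "dz": 0.0005, "yaw": 0}
    - {"dx": 0, "dy": 0, "dz": 0, "yaw": 0}
    - {"dx": 0, "dy": 0, "dz": 0, "yaw": 0}

```text
t: 11.3
eef_pos: [423.9, 3.5, 105.6]
tcp_rot: [-3.141, 0.0, 1.327]
ft_force: [0.3, -1.0, -4.4]
opening: 0.621
grip_force: 30.0
```

```bash
python3 n.py e
```

```text
[423.93521655   3.54449835 105.55540875] [-3.14127705e+00  4.31586263e-05  1.32743002e+00] [ 0.29747195 -0.96183234 -4.44137644] 11.3
cap (425.8815002441406, 14.36295223236084) 38.36355209350586 116.90095169626508
shoulder 2142 ((428.5245056152344, 23.91520118713379), (25.83316993713379, 62.594905853271484), 76.80480194091797) 67.74068518630537
lip -1 ((552.7632446289062, -39.804195404052734), (23.869281768798828, 57.43673324584961), 75.95597839355469) [-43.71709751 -21.31358735]
lip 1 ((563.969482421875, 33.98167419433594), (28.675195693969727, 44.401611328125), 76.2253646850586) [27.36207963 55.33551809]
brace mid v 4.41672821706354 cap v,u -11.123613275527951 -145.2057792034149 jar v -1.2183244895935061
mark [278 252   9  17 118] 78.86607996000517 112.56871349279976
```

Emit:
arm_command:
  deltas:
    - {"dx": 0.0027, "dy": 0.0008, "dz": 0, "yaw": -0.5}
    - {"dx": 0.0054, "dy": 0.0015, "dz": 0, "yaw": 0}
    - {"dx": 0.0054, "dy": 0.0015, "dz": 0, "yaw": 0}
    - {"dx": 0.0054, "dy": 0.0015, "dz": 0, "yaw": 0}
    - {"dx": 0.0054, "dy": 0.0015, "dz": 0, "yaw": 0}
    - {"dx": 0.0054, "dy": 0.0015, "dz": 0, "yaw": 0}
    - {"dx": 0.0054, "dy": 0.0015, "dz": 0, "yaw": 0}
    - {"dx": 0.0054, "dy": 0.0015, "dz": 0, "yaw": 0}
    - {"dx": 0.0027, "dy": 0.0008, "dz": 0, "yaw": 0}
    - {"dx": 0, "dy": 0, "dz": 0, "yaw": 0}
    - {"dx": 0, "dy": 0, "dz": 0, "yaw": 0}

```text
t: 12.45
eef_pos: [467.1, 15.7, 105.6]
tcp_rot: [-3.141, 0.0, 1.319]
ft_force: [0.4, -0.4, -5.0]
opening: 0.623
grip_force: 30.0
```

```bash
python3 n.py f
```

```text
[467.06333142  15.65756574 105.58410229] [-3.14132567e+00  5.25502815e-05  1.31879562e+00] [ 0.38398603 -0.35434372 -5.013061  ] 12.45
cap (469.0291748046875, 26.45389747619629) 38.46175003051758 116.92548076815851
shoulder 2147 ((471.9684143066406, 35.891990661621094), (25.59689712524414, 62.46208572387695), 75.67186737060547) 67.77612151854362
lip -1 ((592.4261474609375, -38.36922073364258), (1.886229395866394, 5.0768842697143555), 59.3814582824707) [-23.30294318 -20.96941048]
lip 1 ((576.8954467773438, 30.979705810546875), (28.76953125, 69.68352508544922), 76.15353393554688) [27.96918957 55.6785317 ]
brace mid v 9.843841904749464 cap v,u 11.046340854644775 -106.27854362869262 jar v 20.91258720397949
mark [278 252   9  16 115] 78.36540023765188 106.76710715142885
```

Emit:
arm_command:
  deltas:
    - {"dx": 0.0035, "dy": -0.0006, "dz": 0, "yaw": 0.2}
    - {"dx": 0.0068, "dy": -0.0017, "dz": 0, "yaw": 0}
    - {"dx": 0.0068, "dy": -0.0017, "dz": 0, "yaw": 0}
    - {"dx": 0.0068, "dy": -0.0017, "dz": 0, "yaw": 0}
    - {"dx": 0.0068, "dy": -0.0017, "dz": 0, "yaw": 0}
    - {"dx": 0.0068, "dy": -0.0017, "dz": 0, "yaw": 0}
    - {"dx": 0.0034, "dy": -0.0009, "dz": 0, "yaw": 0}
    - {"dx": 0, "dy": 0, "dz": 0, "yaw": 0}

```text
t: 13.3
eef_pos: [508.6, 5.5, 105.5]
tcp_rot: [3.141, -0.0, 1.322]
ft_force: [-0.3, -0.2, -4.9]
opening: 0.627
grip_force: 30.0
```

Emit:
arm_command:
  deltas:
    - {"dx": 0.0039, "dy": -0.001, "dz": 0, "yaw": 0}
    - {"dx": 0.0058, "dy": -0.0014, "dz": 0, "yaw": 0}
    - {"dx": 0.0058, "dy": -0.0014, "dz": 0, "yaw": 0}
    - {"dx": 0.0039, "dy": -0.001, "dz": 0, "yaw": 0}
    - {"dx": 0, "dy": 0, "dz": 0, "yaw": 0}

```text
t: 13.8
eef_pos: [528.2, 0.7, 105.6]
tcp_rot: [3.141, -0.0, 1.322]
ft_force: [-0.4, -0.2, -4.0]
opening: 0.622
grip_force: 30.0
```

Emit:
arm_command:
  deltas:
    - {"dx": 0.0039, "dy": -0.001, "dz": 0, "yaw": 0}
    - {"dx": 0.0058, "dy": -0.0014, "dz": 0, "yaw": 0}
    - {"dx": 0.0058, "dy": -0.0014, "dz": 0, "yaw": 0}
    - {"dx": 0.0058, "dy": -0.0014, "dz": 0, "yaw": 0}
    - {"dx": 0.0039, "dy": -0.001, "dz": 0, "yaw": 0}
    - {"dx": 0, "dy": 0, "dz": 0, "yaw": 0}
    - {"dx": 0, "dy": 0, "dz": 0, "yaw": 0}

```text
t: 14.5
eef_pos: [552.6, -5.3, 105.6]
tcp_rot: [-3.141, 0.0, 1.322]
ft_force: [-0.2, 0.3, -4.5]
opening: 0.62
grip_force: 30.0
```

Emit:
arm_command:
  deltas:
    - {"dx": 0.0039, "dy": -0.001, "dz": 0, "yaw": 0}
    - {"dx": 0.0039, "dy": -0.001, "dz": 0, "yaw": 0}
    - {"dx": 0.0039, "dy": -0.001, "dz": 0, "yaw": 0}
    - {"dx": 0.0019, "dy": -0.0005, "dz": 0, "yaw": 0}
    - {"dx": 0.001, "dy": -0.0002, "dz": 0, "yaw": 0}
    - {"dx": 0, "dy": 0, "dz": 0, "yaw": 0}

```text
t: 15.1
eef_pos: [567.4, -9.1, 105.6]
tcp_rot: [-3.142, 0.0, 1.322]
ft_force: [-0.3, 0.3, -3.8]
opening: 0.628
grip_force: 30.0
```

Emit:
arm_command:
  deltas:
    - {"dx": 0.001, "dy": -0.0002, "dz": 0, "yaw": 0}
    - {"dx": 0.001, "dy": -0.0003, "dz": 0, "yaw": 0}
    - {"dx": 0.001, "dy": -0.0002, "dz": 0, "yaw": 0}
    - {"dx": 0, "dy": 0, "dz": 0, "yaw": 0}

```text
t: 15.5
eef_pos: [570.4, -9.8, 105.7]
tcp_rot: [-3.142, 0.0, 1.322]
ft_force: [-0.4, -0.5, -4.4]
opening: 0.625
grip_force: 30.0
```

Emit:
arm_command:
  deltas:
    - {"dx": 0.001, "dy": -0.0002, "dz": 0, "yaw": 0}
    - {"dx": 0.001, "dy": -0.0003, "dz": 0, "yaw": 0}
    - {"dx": 0, "dy": 0, "dz": 0, "yaw": 0}
    - {"dx": 0, "dy": 0, "dz": 0, "yaw": 0}

```text
t: 15.9
eef_pos: [571.0, -10.1, 105.4]
tcp_rot: [-3.138, 0.001, 1.323]
ft_force: [-6.1, 0.3, -1.2]
opening: 0.622
grip_force: 30.0
```

Back wall reached. Now I'll set the jar down.

Emit:
arm_command:
  deltas:
    - {"dx": -0.0005, "dy": 0.0001, "dz": -0.001, "yaw": 0}
    - {"dx": -0.0003, "dy": 0.0001, "dz": -0.001, "yaw": 0}
    - {"dx": 0, "dy": 0, "dz": -0.0005, "yaw": 0}
    - {"dx": 0, "dy": 0, "dz": 0, "yaw": 0}
    - {"dx": 0, "dy": 0, "dz": 0, "yaw": 0}

```text
t: 16.4
eef_pos: [570.9, -9.8, 103.5]
tcp_rot: [-3.14, -0.0, 1.322]
ft_force: [-6.8, 2.5, 4.9]
opening: 0.629
grip_force: 30.0
```

```bash
python3 n.py g; python3 - <<'E'
from h import *
c=read_camera("side"); w=cv2.imread("pics/g_wrist.png")
s=cv2.resize(c["color"][180:300,210:370,::-1],(400,300),interpolation=cv2.INTER_CUBIC)
cv2.imwrite("pics/g2.png",cv2.hconcat([cv2.resize(w,(400,300)),s]))
E
```

```text
[570.93276772  -9.76020164 103.52777081] [-3.14026319e+00 -1.20338555e-05  1.32240207e+00] [-6.80291806  2.485258    4.87065138] 16.4
cap (572.9408569335938, 1.4926739931106567) 38.805877685546875 114.9597237976406
shoulder 898 ((583.6773071289062, 18.941730499267578), (52.62861251831055, 97.23373413085938), 69.60930633544922) 66.29137111178103
lip -1 ((555.8972778320312, -54.285499572753906), (9.08869743347168, 68.84197998046875), 76.15502166748047) [-50.50318546 -42.19213645]
lip 1 ((576.7080688476562, 30.895370483398438), (29.080322265625, 69.24262237548828), 76.0248031616211) [28.00418085 55.77435609]
brace mid v -2.229196242154046 cap v,u 11.980581151247025 0.5564041192531586 jar v 31.50438690948486
mark [277 229  10  40 283] 78.46291818211316 83.2814191845587
```

View pics/g2.png

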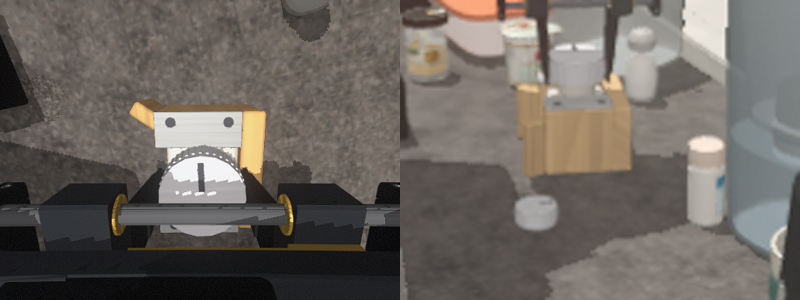

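The jar is home: the side view shows it enclosed under the lips and upright, and the wrist view shows the mark square to the wall. Now I'll unscrew in stages, following the rise.

Emit:
arm_command:
  deltas:
    - {"dx": 0, "dy": 0, "dz": 0.0001, "yaw": 3}
    - {"dx": 0, "dy": 0, "dz": 0.0001, "yaw": 3}
    - {"dx": 0, "dy": 0, "dz": 0.0001, "yaw": 3}
    - {"dx": 0, "dy": 0, "dz": 0.0001, "yaw": 3}
    - {"dx": 0, "dy": 0, "dz": 0.0002, "yaw": 3}
    - {"dx": 0, "dy": 0, "dz": 0.0001, "yaw": 3}
    - {"dx": 0, "dy": 0, "dz": 0.0002, "yaw": 3}
    - {"dx": 0, "dy": 0, "dz": 0.0001, "yaw": 3}
    - {"dx": 0, "dy": 0, "dz": 0.0002, "yaw": 3}
    - {"dx": 0, "dy": 0, "dz": 0.0001, "yaw": 3}
    - {"dx": 0, "dy": 0, "dz": 0, "yaw": 0}

```text
t: 17.6
eef_pos: [571.7, -9.7, 104.7]
tcp_rot: [3.141, -0.0, 1.847]
ft_force: [-1.9, 3.5, 1.1]
opening: 0.62
grip_force: 30.0
```

```bash
python3 n.py k|grep -E "mark|\]"; python3 -c "
from h import *
print(state()['moment'])"
```

```text
[571.65773245  -9.69633443 104.71154218] [ 3.14110536e+00 -4.37321312e-04  1.84656267e+00] [-1.94306229  3.50503634  1.07153136] 17.6
lip -1 ((585.8314819335938, -64.37359619140625), (7.563243865966797, 3.4657089710235596), 20.118064880371094) [-50.18672834 -45.72299312]
lip 1 ((576.7723999023438, 31.169252395629883), (28.91004180908203, 69.25154113769531), 76.62211608886719) [27.93060953 55.71021719]
mark [277 228  10  40 195] 109.10747438641941 112.36045264913136
[ 0.55293693  0.5433203  -0.16717809]
```

Emit:
arm_command:
  deltas:
    - {"dx": 0, "dy": 0, "dz": 0.0001, "yaw": 3}
    - {"dx": 0, "dy": 0, "dz": 0.0002, "yaw": 3}
    - {"dx": 0, "dy": 0, "dz": 0.0001, "yaw": 3}
    - {"dx": 0, "dy": 0, "dz": 0.0001, "yaw": 3}
    - {"dx": 0, "dy": 0, "dz": 0.0002, "yaw": 3}
    - {"dx": 0, "dy": 0, "dz": 0.0001, "yaw": 3}
    - {"dx": 0, "dy": 0, "dz": 0, "yaw": 3}
    - {"dx": 0, "dy": 0, "dz": 0, "yaw": 3}
    - {"dx": 0, "dy": 0, "dz": 0, "yaw": 2}
    - {"dx": 0, "dy": 0, "dz": 0, "yaw": 0}
    - {"dx": 0, "dy": 0, "dz": 0, "yaw": 0}

```text
t: 18.75
eef_pos: [572.2, -10.0, 106.1]
tcp_rot: [3.14, 0.001, 2.299]
ft_force: [-2.4, 2.4, 5.7]
opening: 0.625
grip_force: 30.0
```

```bash
python3 n.py l|grep -E "mark|\]"; python3 -c "
from h import *
print(state()['moment'])"
```

```text
[572.20728543 -10.0078432  106.06562315] [3.14013991e+00 1.40150154e-03 2.29867193e+00] [-2.39248836  2.43170305  5.71730227] 18.75
lip -1 ((558.1292724609375, -44.0066032409668), (28.896297454833984, 69.1743392944336), 76.10515594482422) [-49.83359051 -21.67199651]
lip 1 ((576.8672485351562, 31.44927978515625), (28.710607528686523, 69.07227325439453), 76.58416748046875) [28.10669114 55.7899628 ]
mark [278 252   9  17 105] 132.37917537265616 -125.95070065363744
[0.55793902 0.35004236 0.02641046]
```

The cap has turned 56° and the torque is gone, so its threads should be free. I'll lift gently and watch the force.

Emit:
arm_command:
  deltas:
    - {"dx": 0, "dy": 0, "dz": 0.001, "yaw": 0}
    - {"dx": 0, "dy": 0, "dz": 0.001, "yaw": 0}
    - {"dx": 0, "dy": 0, "dz": 0, "yaw": 0}

```text
t: 19.1
eef_pos: [571.8, -10.2, 107.4]
tcp_rot: [3.141, 0.001, 2.299]
ft_force: [0.6, 1.4, -1.4]
opening: 0.625
grip_force: 30.0
```

Emit:
arm_command:
  deltas:
    - {"dx": 0, "dy": 0, "dz": 0.001, "yaw": 0}
    - {"dx": 0, "dy": 0, "dz": 0.001, "yaw": 0}
    - {"dx": 0, "dy": 0, "dz": 0.001, "yaw": 0}
    - {"dx": 0, "dy": 0, "dz": 0, "yaw": 0}

```text
t: 19.5
eef_pos: [571.7, -10.1, 110.4]
tcp_rot: [3.141, 0.0, 2.3]
ft_force: [-0.2, 0.2, -0.9]
opening: 0.627
grip_force: 30.0
```

Emit:
arm_command:
  deltas:
    - {"dx": 0, "dy": 0, "dz": 0.003, "yaw": 0}
    - {"dx": 0, "dy": 0, "dz": 0.006, "yaw": 0}
    - {"dx": 0, "dy": 0, "dz": 0.009, "yaw": 0}
    - {"dx": 0, "dy": 0, "dz": 0.01, "yaw": 0}
    - {"dx": 0, "dy": 0, "dz": 0.009, "yaw": 0}
    - {"dx": 0, "dy": 0, "dz": 0.006, "yaw": 0}
    - {"dx": 0, "dy": 0, "dz": 0.003, "yaw": 0}
    - {"dx": 0, "dy": 0, "dz": 0, "yaw": 0}
    - {"dx": 0, "dy": 0, "dz": 0, "yaw": 0}
    - {"dx": 0, "dy": 0, "dz": 0, "yaw": 0}

```text
t: 20.5
eef_pos: [571.4, -10.1, 155.9]
tcp_rot: [-3.141, -0.0, 2.3]
ft_force: [0.8, 0.8, -0.2]
opening: 0.624
grip_force: 30.0
```

```bash
python3 m.py o; python3 - <<'E'
import cv2
a=cv2.imread("pics/o_wrist.png");b=cv2.imread("pics/o_side.png")
cv2.imwrite("pics/o2.png",cv2.hconcat([cv2.resize(a,(400,300)),cv2.resize(b[210:420,290:570],(400,300),interpolation=cv2.INTER_CUBIC)]))
E
```

```text
[571.43747782 -10.05928159 155.89091837] [-3.14129031e+00 -4.65707807e-04  2.29961016e+00] [ 0.75515735  0.84025564 -0.1563772 ] 20.5
wrist captop 8213 ((570.3189086914062, -6.9373779296875), (58.337467193603516, 59.4896240234375), 70.60070037841797) 167.26670851722838
wrist lip -1 1127 ((537.10498046875, -38.96892547607422), (28.7842960357666, 25.98979949951172), 75.89479064941406) u,v range [-37.13673136 -13.65589803] [-49.82162314 -21.79083307]
wrist lip 1 3690 ((574.921630859375, 22.880130767822266), (46.04408645629883, 68.92210388183594), 76.32308197021484) u,v range [-36.79789985  30.45124433] [19.02667055 55.87186719]
side captop 111 ((583.1050415039062, -15.157573699951172), (61.590030670166016, 32.084415435791016), 67.68205261230469) 166.40812146831854
```

View pics/o2.png

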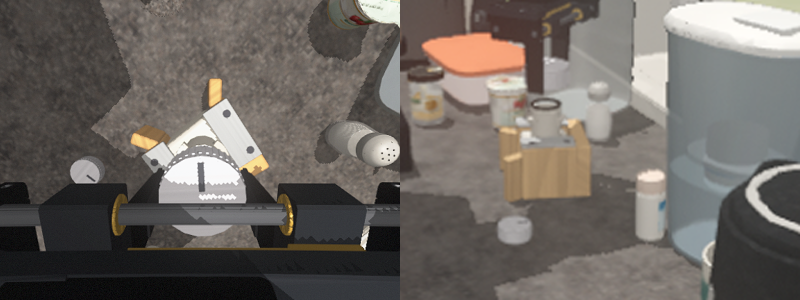

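The side view shows the open jar neck still home in the brace at (545,105), with the cap held level about 3 cm above it at (555,75). Nothing else has moved.

```bash
python3 -c "
from cell import job_done
print(job_done())"
```

```text
the job is handed in; nothing more can be done
None
```

I've handed the job in: the jar is home in the brace, and the unscrewed cap is held level about 3 cm above its mouth; on the first try the jar tilted and caught a brace guide, so I set it down and regripped it.

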